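Key the setting master into the bolt jig and turn it to zero

TASK

Zero the orange bolt measuring jig with its setting master: lift the master out of the wooden block, lower its shank into the jig's bore and turn it under light pressure until its notch finds the drive key and the flange drops fully home on the rotary seat. Only then turn it clockwise, the seat going with it, until the seat comes up against its zero stop, and let go. Be gentle: do not force the master down on the key or against the stop, do not drag the seat round before the flange is home, and leave the bolts, the nut and the pitch gauge where they lie.

Things in the scene. Friction and masses are not known exactly. Their poses are not given: they have to be found in the camera images.
- master: Setting master: a bright steel dummy bolt, about 0.6 kg, standing upright in the wooden block. Origin on its axis, at the underside (seating face) of its flange; z up along the axis. Flange 64 mm in diameter, 8 mm thick (0 to 8 mm above the origin). Below it a round shank 24 mm in diameter, 58 mm long, the last 12 mm tapering to 12 mm in diameter.
- master_grip (a point): Middle of the master's round, dark knurled grip, 24 mm above the master's origin on its axis. The grip is 34 mm in diameter and reaches from 8 to 40 mm above the origin; hold it from above, at any yaw.
- master_notch (a point): The one notch in the flange's rim, on the master 30 mm from the axis along its own +x, level with the flange's underside. The notch is 11 mm wide, straight-sided, goes right through the flange and reaches in to 20 mm from the axis. A red line on top of the grip points to it.
- block: Wooden storage block, 90 x 90 mm and 66 mm high, fixed to the cart; origin at the centre of its underside. The master's shank stands loosely in its 29 mm hole, 62 mm deep, with the flange lying on the block's top.
- jig: Orange steel bolt measuring jig, fixed to the cart; origin at the centre of its underside, below the bore. Base plate 130 (x) x 180 (y) x 12 mm, on it a block 108 x 108 mm up to 72 mm high, on that the rotary seat up to 80 mm. A dial indicator on the -y side reaches 132 mm from the axis and is only 55 mm high.
- jig_bore (a point): Mouth of the jig's vertical bore in the block under the seat, on its axis, 72 mm above the cart top. The bore is 26.5 mm in diameter and 60 mm deep from here; the ring above it has a wider hole, 38 mm.
- jig_seat (a point): Centre of the rotary seat's top face, 80 mm above the cart top; axes are the jig's, z up. The master's origin comes here when home. The seat is a steel ring 92 mm across that turns about the bore's axis with a stiff friction of about 0.3 N m and stays where left. Its turn is NOT measured: its key was left 0.5 to 1.5 rad anticlockwise (from above) of the jig's +x.
- zero_stop (a point): Where the seat's drive key stands at the zero stop: 27 mm from the axis along the jig's +x, at the red pointer. The key stands 8 mm above the seat, 8 mm wide, 22.5 to 31.5 mm from the axis; unless the notch is over it, the flange rides 8 mm too high on it. Clockwise (from above) the seat stops just here, anticlockwise at 1.9 rad.
- bolt_a: Bystander: pitted rusty track bolt with its nut on, 144 mm long, lying along its own x, 36 mm high (42 mm wide); origin under its middle.
- bolt_b: Bystander: a second such track bolt.
- hex_nut: Bystander: chunky black hex nut lying flat, 46 mm across flats, 26 mm high; origin at the centre of its underside.
- pitch_gauge: Bystander: brass thread pitch gauge lying flat, case 85 x 22 x 10 mm along its own x with leaves fanned out at +x; origin at the centre of its underside.
Things that resemble listed ones, but are neither listed nor needed, are in the scene too. Leave any blue look-alike of the master alone. Leave any yellow look-alike of the block alone.

How it is judged:
On the way, in this order (a step that is already met when the one before it is completed fails the run):
1. the master is lifted clear of the wooden block (z of master in the frame of block above 0.13 m), for 0.05 s.
2. the notch is over the key and the flange is home on the seat, the seat not yet turned to zero (horizontal distance between master and jig_seat below 0.003 m and z of master in the frame of jig_seat below 0.002 m and angle between master's own z axis and vertical below 0.05 rad), for 0.2 s.
3. the seated master has been turned clockwise to the zero stop (z of master in the frame of jig_seat below 0.0025 m and x of master_notch in the frame of jig_seat above 0.02 m and y of master_notch in the frame of jig_seat between -0.0045 and 0.0045 m), for 0.1 s.
At the end, for the whole second after the job is handed in: The master stands upright in the jig's bore (within 3 mm of its axis and 3 degrees of vertical) with its flange home on the seat (within 2 mm), its notch at the zero pointer (within 4.5 mm at 30 mm from the axis, about 8 degrees), released and at rest (all of step 2 and x of master_notch in the frame of jig_seat above 0.02 m and y of master_notch in the frame of jig_seat between -0.0045 and 0.0045 m and linear speed of master below 0.01 m/s); the robot touches nothing.
It fails at once if the master bears on the jig with more than 60 N, all its contacts with key, seat and bore added up (contact force between master and jig above 60 N).
It fails at once if the seat is dragged round (its key shifted by more than 6 mm) before the flange is home (distance of drive_seat_c0 from where it was at the start of the episode above 0.006 m and z of master in the frame of jig_seat above 0.003 m).
It fails at once if a bolt, the nut or the pitch gauge is shifted by more than 10 mm (distance of any of bolt_a, bolt_b, hex_nut, pitch_gauge from where it was at the start of the episode above 0.01 m).
It also fails if it takes over 72 s, if anything falls off the work surface, if the arm or the gripper's body presses on something with over 40 N, if the wrist force passes 120 N, or if a joint passes its speed limit or range.

ROBOT

A 6-joint arm with a two-finger parallel gripper is mounted at the origin on the work surface. World frame = base frame: x ahead of the robot, y to its left, z up, the work surface at z = 0. Lengths are in m, angles in rad, forces in N, time in s.
With the tool pointing down it reaches from about 0.25 to 0.725 m from the base axis. Payload 4 kg.
Tool frame: the origin (TCP) lies on the centre line of the jaws, within the pads' length; the fingertips stand ahead of it and the grasp point (between the pads) lies 11 mm behind it (bot.tip_extent is the z of the fingertips in the tool frame, in m); z points along the fingers, y is the direction in which the jaws open and shut (so a half turn about z gives the same grasp; the last joint's range is limited). The gripper opens to 85 mm and grips with 20 to 120 N. Pads are 22 mm wide; open, the fingers measure 114 mm over their backs; the gripper's body (76 mm by 85 mm) begins 54 mm behind the grasp point. The pads swing forward as they close: fully open they stand 13 mm farther back than shut.
Start: joints at [0, 0.241, 0.005, 1.335, 0, 1.571], TCP at [0.5, -0, 0.239] pointing down, gripper open.
Joint ranges: [-2.72, 2.72], [-1.05, 1.87], [-1.09, 1.28], [-1.99, 2.15], [-1.42, 1.44], [-3.14, 3.14]. Speed limits (rad/s): [2.79, 2.79, 3.14, 3.14, 3.14, 3.14].

INTERFACE

Orientations are given as a unit quaternion [x, y, z, w].
In Python, from workcell import bot gives the robot as it stands.
- The arm moves only by the shell command python3 -m jog 'ROWS'. ROWS is JSON, a list that holds one entry, the list of rows, each a list of 7 numbers: the shift along the world's x, y, z in m, then the turn, a rotation vector about the world's x, y, z in degrees, then the closure in counts, from 0 (fully open) to 255 (shut). In form: [[[tx, ty, tz, ax, ay, az, fingers], ...]]. A call has 1 to 10 rows; each row is the pose to reach, as a shift and turn from the pose commanded when the call began; what a row does not reach only later rows make up. A row lasts 1/12 s, in which the tool goes at most 41.7 mm and 7.16 degrees, less where a joint would pass 70% of its speed; a pose out of reach is approached as far as the arm can. A call with a gripper value outside its range is refused whole. The fingers move at their own pace and stop on an object; the grip force is fixed at half the most. Time passes only in rows, so rows that repeat a pose let the fingers close. It gives the time, the measured TCP pose, the force and the opening at its end, in the units of the state.
- bot.get_obs(): the state, without advancing time (a new reading comes with each control period).
- bot.camera(name): name is "scene" or "side" or "wrist"; returns the picture (420x560x3 uint8, blue, green, red); there is no depth.
- bot.camera_model(name): a dict with "K" (3x3 intrinsics, pixels), "k1" (the pictures are not rectified: a ray, as slopes to the right and down, at radius r is drawn at 1 + k1 r^2 times it, then the intrinsics apply), "T" (4x4, takes a point from camera to world coordinates). Camera axes: x right, y down, z forward; pixel columns grow to the right and rows downward; lengths in m; the calibration is good to about 2 mm. A picture is of the moment at which its call begins: read the wrist's pose just before it. camera_model takes no time and is no camera call; for the wrist camera it gives the pose at the moment of the call.
- bot.job_done(): hands the job in, once; it reports no verdict.
The state is a dict: "clock": time; "joint_pos": joint angles; "joint_vel": joint speeds; "tau": joint torques, N m; "eef_pos": TCP position; "tool_rot": TCP orientation; "ft_force": force on the tool from outside, world axes, zero at the start; "ft_torque": the same for the moment, N m; "grip_width": finger opening in m.
Only numpy, scipy, OpenCV 4.12 (cv2) and the standard library are available. Lean on these libraries where they do the work, as an engineer would, in place of code of your own. Each camera call takes 0.05 s, during which the arm holds its last target. There are 200 camera calls.

## Working session

There is one attempt and no reset: what is moved stays moved. The work goes in short steps, Python scripts to look and compute and a shell command to move; the robot and the scene stay as the last step left them, time stands still between calls to the robot, and variables do not carry over. Pictures are saved under pics/ and viewed, about 8 in all and at most 12, crops included, and the job is handed in when it is done.

```bash
mkdir -p pics; ls; cat > h.py <<'E'
import numpy as np, cv2
from workcell import bot
def ray(name,u,v,m=None):
    m=m or bot.camera_model(name);K=np.array(m["K"]);T=np.array(m["T"])
    d=np.array([(u-K[0,2])/K[0,0],(v-K[1,2])/K[1,1]]);x=d.copy()
    for _ in range(20): x=d/(1+m["k1"]*(x@x))
    return T[:3,3],T[:3,:3]@np.r_[x,1]
def at(name,u,v,z,m=None):
    o,d=ray(name,u,v,m);return o+d*(z-o[2])/d[2]
def pix(name,p,m=None):
    m=m or bot.camera_model(name);K=np.array(m["K"]);T=np.array(m["T"])
    c=T[:3,:3].T@(np.array(p)-T[:3,3]);x=c[:2]/c[2];x=x*(1+m["k1"]*(x@x));return K[:2,:2]@x+K[:2,2]
E
python3 - <<'E'
from h import *
a=bot.camera("scene");b=bot.camera("side");
cv2.imwrite("pics/scene.png",a);cv2.imwrite("pics/side.png",b)
print(bot.get_obs(),bot.tip_extent)
for n in("scene","side","wrist"):print(n,bot.camera_model(n))
E
```

```text
pics
{'clock': 0.1, 'joint_pos': array([8.46974089e-06, 2.41351467e-01, 3.84372834e-03, 1.33522771e+00,
       2.29202140e-06, 1.57083124e+00]), 'joint_vel': array([ 2.25885598e-03, -1.81624525e-03,  2.61240998e-03,  2.53407564e-04,
       -3.87962895e-04, -8.93785872e-05]), 'tau': array([-3.57412864e-04, -3.73140085e+01,  2.53010201e+01,  1.07858295e-02,
        2.43542411e-05, -2.54672034e-05]), 'eef_pos': array([4.99430960e-01, 4.90734314e-06, 2.38489272e-01]), 'tool_rot': array([ 7.07115797e-01,  7.07097100e-01, -6.84788566e-04, -6.86379530e-04]), 'ft_force': array([-0.41066013, -0.30552064, -0.08723967]), 'ft_torque': array([ 0.01220973, -0.01390316, -0.0501176 ]), 'grip_width': 0.0855582268981806} 0.008
scene {'K': array([[451.92474341,   0.        , 283.35543842],
       [  0.        , 451.92474341, 205.39641325],
       [  0.        ,   0.        ,   1.        ]]), 'k1': -0.08414006451022, 'T': array([[ 0.35913162,  0.76964989, -0.5278859 ,  1.19534067],
       [ 0.93323141, -0.30231509,  0.19412552, -0.24181068],
       [-0.01017919, -0.56235632, -0.82683236,  1.08458724],
 
[... 348 characters left out ...]
95172 ,  0.62139652, -0.6759389 ],
       [-0.0111791 , -0.62691775, -0.77900524,  0.90178604],
       [ 0.        ,  0.        ,  0.        ,  1.        ]])}
wrist {'K': array([[375.86977774,   0.        , 270.41047626],
       [  0.        , 375.86977774, 210.12662765],
       [  0.        ,   0.        ,   1.        ]]), 'k1': -0.04065776324747586, 'T': array([[ 9.99999303e-01,  7.49316838e-04, -9.12184012e-04,
         4.99627754e-01],
       [ 4.82721258e-04, -9.64719411e-01, -2.63279748e-01,
         6.65494080e-02],
       [-1.07728157e-03,  2.63279124e-01, -9.64719100e-01,
         3.73877175e-01],
       [ 0.00000000e+00,  0.00000000e+00,  0.00000000e+00,
         1.00000000e+00]])}
```

View pics/scene.png

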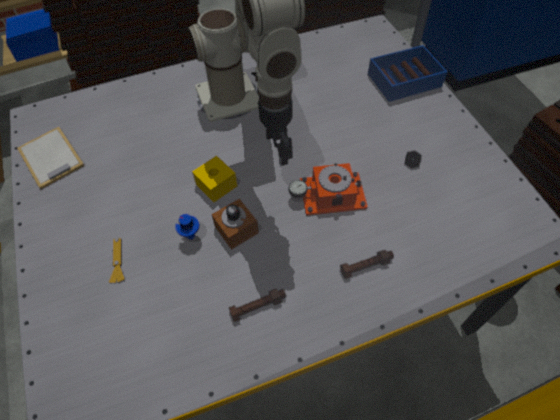

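View pics/side.png

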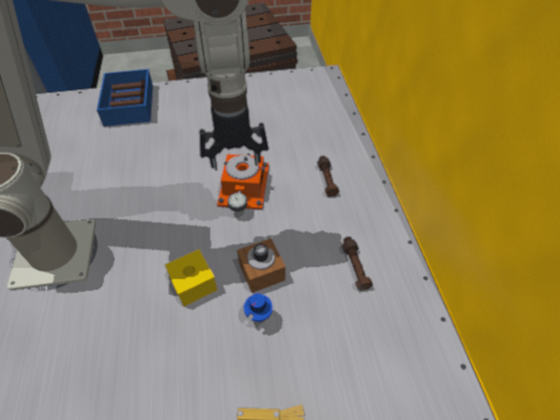

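The scene view shows the master on the brown block at (233,213) and the jig seat at (335,178). In the side view they are at (261,252) and (242,167). I'll enlarge both.

```bash
python3 - <<'E'
from h import *
a=cv2.imread("pics/scene.png");b=cv2.imread("pics/side.png")
r=lambda i,x,y:cv2.resize(i[y:y+60,x:x+80],(400,300),interpolation=cv2.INTER_CUBIC)
cv2.imwrite("pics/c1.png",np.vstack([np.hstack([r(a,195,190),r(a,295,155)]),np.hstack([r(b,220,230),r(b,200,140)])]))
print(at("scene",233,211,.1),at("scene",335,179,.08),at("side",261,250,.1),at("side",242,167,.08))
E
```

```text
[ 0.53507915 -0.13979254  0.1       ] [0.52342331 0.1607333  0.08      ] [ 0.53446502 -0.1415056   0.1       ] [0.51845662 0.15672127 0.08      ]
```

View pics/c1.png

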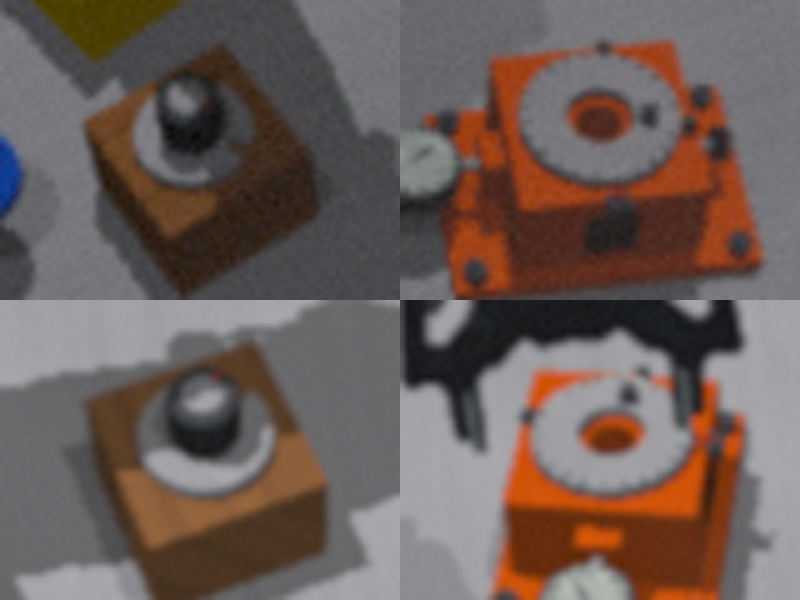

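```bash
python3 -m jog '[[[0.01,0.04,0,0,0,0,0],[0.02,0.08,0,0,0,0,0],[0.02,0.12,0,0,0,0,0],[0.02,0.13,0.01,0,0,0,0],[0.02,0.13,0.01,0,0,0,0],[0.02,0.13,0.01,0,0,0,0],[0.02,0.13,0.01,0,0,0,0]]]'
python3 - <<'E'
from h import *
m=bot.camera_model("wrist");a=bot.camera("wrist");cv2.imwrite("pics/w1.png",a);np.save("m1.npy",m,allow_pickle=True)
print(pix("wrist",[.521,.159,.08],m))
u,v=pix("wrist",[.521,.159,.08],m).astype(int);x=max(0,min(u-80,400));y=max(0,min(v-60,300));print(x,y)
cv2.imwrite("pics/w1c.png",cv2.resize(a[y:y+120,x:x+160],(800,600),interpolation=cv2.INTER_CUBIC))
E
```

```text
clock: 0.68
eef_pos: [0.5197, 0.1293, 0.2488]
tool_rot: [0.707, 0.707, -0.001, -0.0]
ft_force: [-0.4, -0.8, -0.8]
grip_width: 0.0852
[271.96789907 154.8216718 ]
191 94
```

View pics/w1c.png

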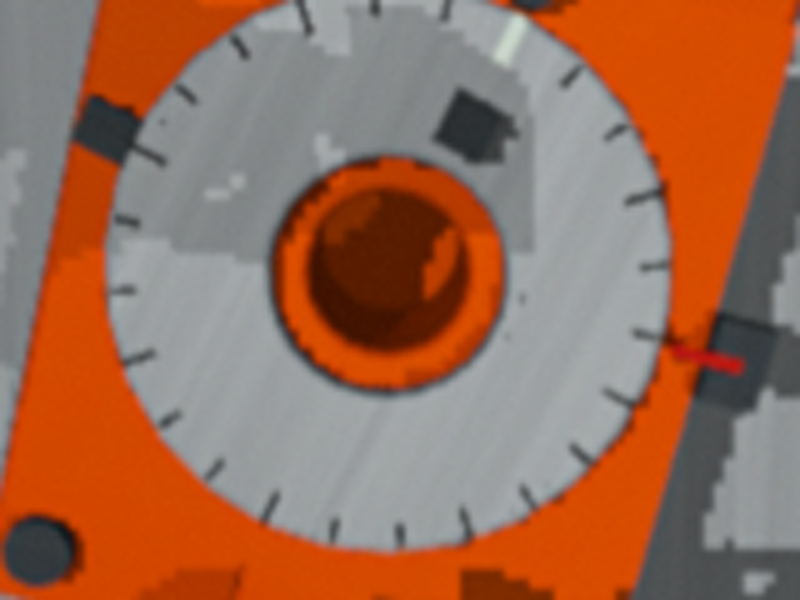

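The seat hole's centre is at crop (388,274), the key top at (470,120), its white mark at (512,38), and the red pointer runs (675,350)–(742,367). The pointer gives the jig's +x, turned slightly clockwise.

```bash
python3 -m jog '[[[0.01,-0.04,0,0,0,0,0],[0.01,-0.08,0,0,0,0,0],[0.01,-0.12,0,0,0,0,0],[0.01,-0.16,0,0,0,0,0],[0.01,-0.20,0,0,0,0,0],[0.01,-0.24,0,0,0,0,0],[0.01,-0.28,0,0,0,0,0],[0.01,-0.29,0,0,0,0,0],[0.01,-0.29,0,0,0,0,0],[0.01,-0.29,0,0,0,0,0]]]'
python3 - <<'E'
from h import *
m=np.load("m1.npy",allow_pickle=True).item()
P=lambda x,y,z:at("wrist",191+(x+.5)/5-.5,94+(y+.5)/5-.5,z,m)
c=P(388,274,.08);print("c",c,"R",P(106,274,.08),P(670,274,.08),P(388,552,.08))
for n,q in dict(key=P(470,118,.088),white=P(512,38,.08),red1=P(675,350,.075),red2=P(742,367,.075),red2b=P(742,367,.08)).items():
    d=q-c;print(n,d[:2],np.hypot(*d[:2]),np.degrees(np.arctan2(d[1],d[0])))
d=P(742,367,.075)-P(675,350,.075);print(np.degrees(np.arctan2(d[1],d[0])))
m=bot.camera_model("wrist");a=bot.camera("wrist");cv2.imwrite("pics/w2.png",a);np.save("m2.npy",m,allow_pickle=True)
u,v=pix("wrist",[.535,-.141,.09],m).astype(int);x=max(0,min(u-80,400));y=max(0,min(v-60,300));print(x,y)
cv2.imwrite("pics/w2c.png",cv2.resize(a[y:y+120,x:x+160],(800,600),interpolation=cv2.INTER_CUBIC))
E
```

```text
clock: 1.57
eef_pos: [0.5291, -0.1612, 0.2489]
tool_rot: [0.708, 0.706, -0.0, -0.001]
ft_force: [0.1, -0.9, -0.1]
grip_width: 0.0854
c [0.51796681 0.16415233 0.08      ] R [0.47259992 0.16420036 0.08      ] [0.56332289 0.16419514 0.08      ] [0.51789763 0.1180312  0.08      ]
key [0.01265747 0.02464136] 0.02770212910535917 62.81190233159934
white [0.01939007 0.03663396] 0.04144902767214598 62.10807258651767
red1 [ 0.04735383 -0.01295541] 0.049094073538577976 -15.300981616927581
red2 [ 0.05857775 -0.01576338] 0.06066165535574234 -15.061597964614156
red2b [ 0.05765941 -0.01499405] 0.05957709043751889 -14.576641594363457
-14.045774783250758
197 108
```

View pics/w2c.png

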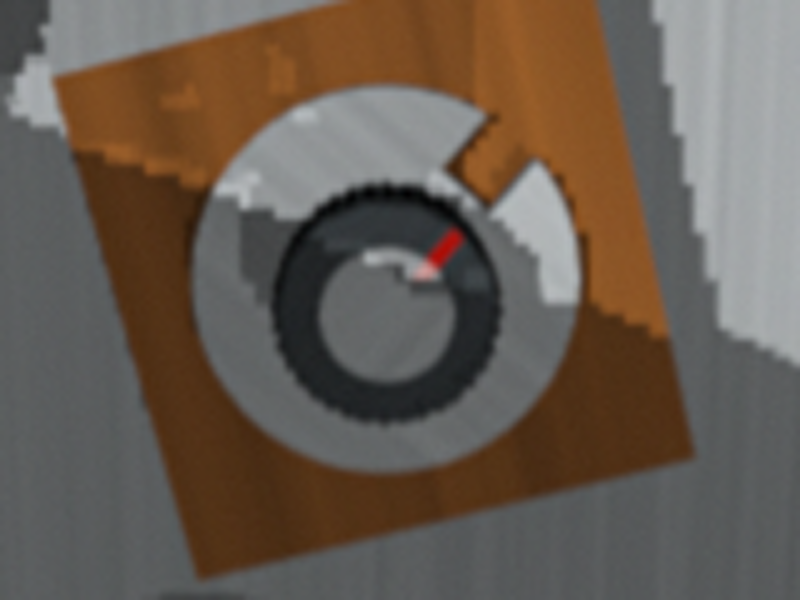

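The master's flange centre is at crop (386,279) and the grip top at (387,303). The notch runs from (513,136) to (467,190), and the red line from (425,275) to (460,235).

```bash
python3 - <<'E'
from h import *
m=np.load("m2.npy",allow_pickle=True).item()
P=lambda x,y,z:at("wrist",197+(x+.5)/5-.5,108+(y+.5)/5-.5,z,m)
print("flange",P(386,279,.074),"grip",P(387,303,.106),"R",P(191,279,.074),P(581,279,.074))
c=P(386,279,.074)
for q in (P(513,136,.074),P(467,190,.074)):d=(q-c)[:2];print(np.hypot(*d),np.degrees(np.arctan2(d[1],d[0])))
d=P(460,235,.106)-P(425,275,.106);print(np.degrees(np.arctan2(d[1],d[0])))
o=bot.get_obs();print(o["eef_pos"],o["joint_pos"])
E
```

```text
flange [ 0.53203508 -0.13914121  0.074     ] grip [ 0.53190891 -0.13816208  0.106     ] R [ 0.49972919 -0.13903014  0.074     ] [ 0.56434758 -0.1392182   0.074     ]
0.03113290008051942 48.41680296831758
0.019721381174791067 47.71194628096935
48.986165953914394
[ 0.52935429 -0.16016079  0.24903504] [-2.94105211e-01  3.44147367e-01  1.72063696e-01  1.39965138e+00
  5.66277556e-04  1.27811538e+00]
```

Sizes agree: ring radius 45–46 mm, key at 27.7 mm, flange radius 32 mm. The key is at 62.3°, zero at about −14.7° and the notch at 48.3°. I'll turn the grip +40° beforehand to keep joint 6 in range.

```bash
python3 -m jog '[[[0.003,0.0215,-0.02,0,0,7,0],[0.003,0.0215,-0.04,0,0,14,0],[0.003,0.0215,-0.06,0,0,21,0],[0.003,0.0215,-0.08,0,0,28,0],[0.003,0.0215,-0.095,0,0,34,0],[0.003,0.0215,-0.105,0,0,40,0],[0.003,0.0215,-0.105,0,0,40,0],[0.003,0.0215,-0.105,0,0,40,0]]]'
python3 - <<'E'
from h import *
o=bot.get_obs();print(o["eef_pos"],o["joint_pos"],bot.tip_extent)
E
```

```text
clock: 2.28
eef_pos: [0.5326, -0.1369, 0.144]
tool_rot: [0.423, 0.906, -0.0, -0.001]
ft_force: [0.4, 0.1, 0.0]
grip_width: 0.0855
[ 0.53260201 -0.13694911  0.14403674] [-2.51802299e-01  3.97320520e-01 -2.91864870e-02  1.14580370e+00
  2.27712076e-04  6.21312168e-01] 0.008
```

```bash
python3 -m jog '[[[-0.0005,-0.0018,-0.015,0,0,0,0],[-0.0005,-0.0018,-0.03,0,0,0,0],[-0.0005,-0.0018,-0.042,0,0,0,0],[-0.0005,-0.0018,-0.05,0,0,0,0],[-0.0005,-0.0018,-0.056,0,0,0,0],[-0.0005,-0.0018,-0.056,0,0,0,0],[-0.0005,-0.0018,-0.056,0,0,0,0]]]'
python3 -m jog '[[[0,0,0,0,0,0,80],[0,0,0,0,0,0,120],[0,0,0,0,0,0,160],[0,0,0,0,0,0,200],[0,0,0,0,0,0,240],[0,0,0,0,0,0,255],[0,0,0,0,0,0,255],[0,0,0,0,0,0,255],[0,0,0,0,0,0,255],[0,0,0,0,0,0,255]]]'
```

```text
clock: 2.87
eef_pos: [0.5329, -0.1402, 0.0889]
tool_rot: [0.423, 0.906, 0.0, 0.0]
ft_force: [0.3, -1.4, 0.7]
grip_width: 0.0855
clock: 3.7
eef_pos: [0.5326, -0.1408, 0.089]
tool_rot: [0.423, 0.906, -0.0, 0.0]
ft_force: [-1.4, -0.7, 6.3]
grip_width: 0.032
```

```bash
python3 -m jog '[[[0,0,0.005,0,0,0,255],[0,0,0.02,0,0,0,255],[0,0,0.04,0,0,0,255],[0,0,0.065,0,0,0,255],[0,0,0.09,0,0,0,255],[0,0,0.115,0,0,0,255],[0,0,0.13,0,0,0,255],[0,0,0.13,0,0,0,255],[0,0,0.13,0,0,0,255],[0,0,0.13,0,0,0,255]]]'
python3 - <<'E'
from h import *
o=bot.get_obs();print(o["eef_pos"],o["grip_width"],o["ft_force"])
m=bot.camera_model("wrist");a=bot.camera("wrist");np.save("m3.npy",m,allow_pickle=True)
e=o["eef_pos"];u,v=pix("wrist",e+[0,0,-.015],m).astype(int);x=max(0,min(u-80,400));y=max(0,min(v-60,300));print(x,y)
A=cv2.resize(a[y:y+120,x:x+160],(400,300),interpolation=cv2.INTER_CUBIC)
b=bot.camera("scene");u,v=pix("scene",e+[0,0,-.03]).astype(int);x=u-60;y=v-45;print(x,y)
B=cv2.resize(b[y:y+90,x:x+120],(400,300),interpolation=cv2.INTER_CUBIC)
b=bot.camera("side");u,v=pix("side",e+[0,0,-.03]).astype(int);x=u-60;y=v-45;print(x,y)
C=cv2.resize(b[y:y+90,x:x+120],(400,300),interpolation=cv2.INTER_CUBIC)
cv2.imwrite("pics/lift.png",np.vstack([np.hstack([A,B]),np.hstack([C,cv2.resize(a,(400,300))])]))
E
```

```text
clock: 4.53
eef_pos: [0.5312, -0.1398, 0.2159]
tool_rot: [0.423, 0.906, -0.0, -0.002]
ft_force: [-0.3, -0.4, -6.4]
grip_width: 0.0324
[ 0.53120062 -0.13980426  0.21594879] 0.032360903473615706 [-0.30351176 -0.42909008 -6.37646305]
190 207
168 145
197 182
```

View pics/lift.png

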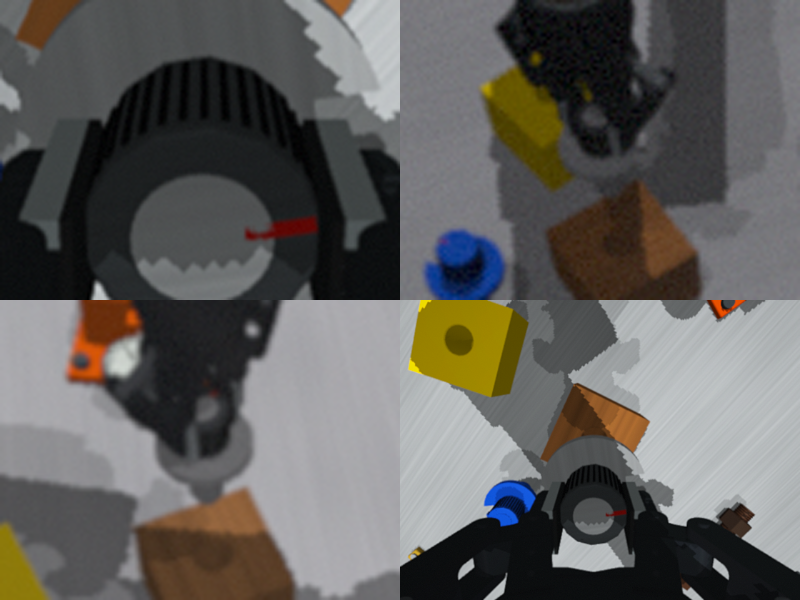

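The master is gripped upright. In the wrist crop the grip-top centre is at (202,237) and the red line runs (250,234)–(317,225). Next I'll work out the centre and notch angle in the hand.

```bash
python3 - <<'E'
from h import *
m=np.load("m3.npy",allow_pickle=True).item()
P=lambda x,y,z:at("wrist",190+(x+.5)/2.5-.5,207+(y+.5)/2.5-.5,z,m)
c=P(202,237,.233);print(c, P(87,230,.233),P(317,230,.233))
for a,b in(((202,237),(317,225)),((250,234),(317,225))):
  d=P(*b,.233)-P(*a,.233);print(np.degrees(np.arctan2(d[1],d[0])))
E
```

```text
[ 0.53066681 -0.13896934  0.233     ] [ 0.51766347 -0.14851806  0.233     ] [ 0.54228844 -0.12778861  0.233     ]
46.64272793435432
48.49859575635465
```

```bash
python3 -m jog '[[[-0.002,0.03,0,0,0,2,255],[-0.003,0.065,0,0,0,4,255],[-0.005,0.1,0,0,0,6,255],[-0.006,0.135,0,0,0,8,255],[-0.007,0.17,0,0,0,10,255],[-0.009,0.205,0,0,0,12,255],[-0.01,0.24,0,0,0,13,255],[-0.012,0.27,0,0,0,14,255],[-0.013,0.29,0,0,0,14,255],[-0.013,0.3025,0,0,0,14,255]]]'
python3 -m jog '[[[0,0,-0.01,0,0,0,255],[0,0,-0.02,0,0,0,255],[0,0,-0.03,0,0,0,255],[0,0,-0.035,0,0,0,255],[0,0,-0.035,0,0,0,255],[0,0,-0.035,0,0,0,255],[0,0,-0.035,0,0,0,255]]]'
python3 - <<'E'
from h import *
o=bot.get_obs();e=o["eef_pos"];print(e,o["grip_width"],o["ft_force"],o["joint_pos"])
b=bot.camera("scene");u,v=pix("scene",[.518,.163,.09]).astype(int);x=u-50;y=v-50;print(x,y)
B=cv2.resize(b[y:y+75,x:x+100],(400,300),interpolation=cv2.INTER_CUBIC)
b=bot.camera("side");u,v=pix("side",[.518,.163,.09]).astype(int);x=u-50;y=v-50;print(x,y)
C=cv2.resize(b[y:y+75,x:x+100],(400,300),interpolation=cv2.INTER_CUBIC)
cv2.imwrite("pics/over.png",np.hstack([B,C]))
E
```

```text
clock: 5.52
eef_pos: [0.5185, 0.1647, 0.2171]
tool_rot: [0.308, 0.952, -0.0, -0.001]
ft_force: [0.6, -0.8, -6.3]
grip_width: 0.0322
clock: 6.1
eef_pos: [0.5199, 0.1615, 0.1836]
tool_rot: [0.31, 0.951, 0.0, 0.0]
ft_force: [-0.1, 0.5, -6.0]
grip_width: 0.0323
[0.5199081  0.16151286 0.18359923] 0.032329109499530786 [-0.13581314  0.46813652 -5.97144623] [ 3.01265205e-01  3.56904290e-01  1.84384197e-02  1.23177441e+00
 -1.11741141e-04  9.30867423e-01]
285 125
191 112
```

View pics/over.png

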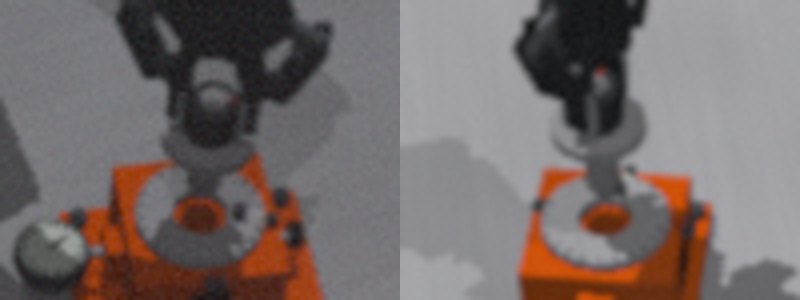

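The shank hangs over the bore. The scene crop shows its tip at about (205,193) and the hole at (199,215). In the side crop they are at about (605,190) and (604,219). I'll quantify the offset.

```bash
python3 - <<'E'
from h import *
e=np.array([.5199,.1615])
for n,x0,y0,off,hole,ring in(("scene",285,125,0,(199,215),(200,215)),("side",191,112,400,(604,219),(604,221))):
    for z in(.1027,.1607,.1687,.08):
        u=pix(n,[*e,z]); print(n,z,((u-[x0,y0]+.5)*4-.5+[off,0]).round(1))
    for h in(hole,ring):
        u=((h[0]-off)+.5)/4-.5+x0;v=(h[1]+.5)/4-.5+y0;print("hole",at(n,u,v,.08))
for n,u,v in(("scene",335.4,178.6),("side",242.4,166.6)):print(at(n,u,v,.08))
E
```

```text
scene 0.1027 [203.1 193.4]
scene 0.1607 [210.4 139.2]
scene 0.1687 [211.5 131.3]
scene 0.08 [200.4 213.5]
hole [0.52077594 0.16002786 0.08      ]
hole [0.52103197 0.16068066 0.08      ]
side 0.1027 [604.6 193.1]
side 0.1607 [598.3 129.8]
side 0.1687 [597.4 120.7]
side 0.08 [606.9 216.5]
hole [0.5176603  0.15935814 0.08      ]
hole [0.51746451 0.15738213 0.08      ]
[0.52254861 0.16237027 0.08      ]
[0.51972532 0.15812186 0.08      ]
```

```bash
python3 -m jog '[[[0,0,-0.01,0,0,0,255],[0,0,-0.02,0,0,0,255],[0,0,-0.026,0,0,0,255],[0,0,-0.029,0,0,0,255],[0,0,-0.032,0,0,0,255],[0,0,-0.032,0,0,0,255]]]'
python3 -m jog '[[[0,0,-0.002,0,0,0,255],[0,0,-0.004,0,0,0,255],[0,0,-0.006,0,0,0,255],[0,0,-0.006,0,0,0,255]]]'
```

```text
clock: 6.7
eef_pos: [0.519, 0.1621, 0.1503]
tool_rot: [0.309, 0.951, -0.001, -0.001]
ft_force: [-0.6, -0.3, -5.8]
grip_width: 0.0318
clock: 7.03
eef_pos: [0.5194, 0.1622, 0.145]
tool_rot: [0.309, 0.951, -0.0, -0.0]
ft_force: [-0.3, 0.8, -5.7]
grip_width: 0.0323
```

```bash
python3 -m jog '[[[0,0,-0.002,0,0,0,255],[0,0,-0.004,0,0,0,255],[0,0,-0.006,0,0,0,255],[0,0,-0.008,0,0,0,255],[0,0,-0.008,0,0,0,255]]]'
python3 - <<'E'
from h import *
print(bot.get_obs()["ft_torque"])
E
```

```text
clock: 7.45
eef_pos: [0.5191, 0.1621, 0.1367]
tool_rot: [0.309, 0.951, -0.0, -0.0]
ft_force: [-0.0, 0.1, -5.8]
grip_width: 0.0321
[-0.01445648  0.02328836  0.01296167]
```

```bash
python3 -m jog '[[[0,0,-0.003,0,0,0,255],[0,0,-0.006,0,0,0,255],[0,0,-0.009,0,0,0,255],[0,0,-0.009,0,0,0,255]]]'
python3 -m jog '[[[0,0,-0.003,0,0,0,255],[0,0,-0.006,0,0,0,255],[0,0,-0.009,0,0,0,255],[0,0,-0.012,0,0,0,255],[0,0,-0.013,0,0,0,255],[0,0,-0.013,0,0,0,255]]]'
python3 - <<'E'
from h import *
o=bot.get_obs();e=o["eef_pos"];print(o["ft_torque"],e)
m=bot.camera_model("wrist");a=bot.camera("wrist")
cv2.imwrite("pics/w4.png",cv2.resize(a[150:390,110:430],(800,600),interpolation=cv2.INTER_CUBIC))
E
```

```text
clock: 7.78
eef_pos: [0.519, 0.162, 0.1274]
tool_rot: [0.309, 0.951, -0.0, -0.001]
ft_force: [-0.9, 0.3, -5.6]
grip_width: 0.0319
clock: 8.28
eef_pos: [0.5192, 0.1621, 0.1148]
tool_rot: [0.309, 0.951, -0.0, -0.0]
ft_force: [0.0, -0.0, -5.7]
grip_width: 0.0323
[ 0.02120371 -0.07507967 -0.04113204] [0.5191662  0.16207948 0.11477014]
```

View pics/w4.png

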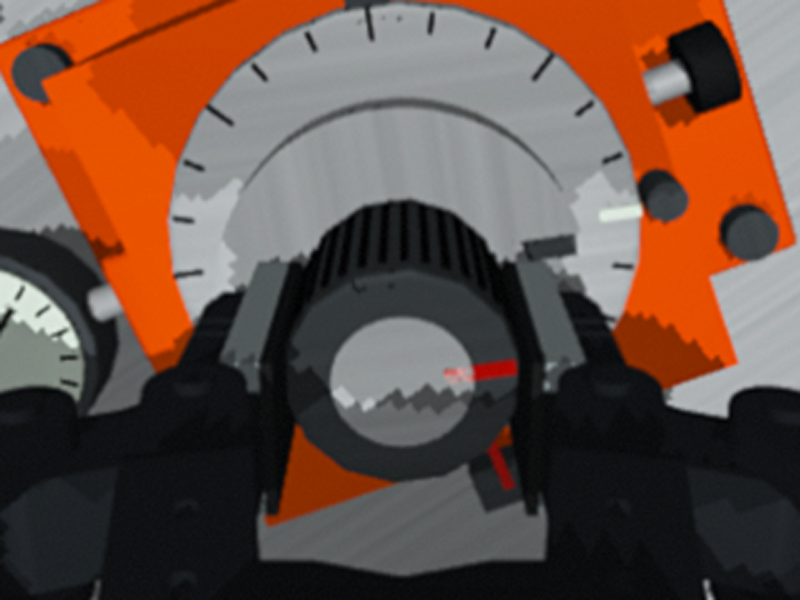

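The key shows dark through the notch at (550,246), and the red line at (480,370) points the same way, so they look aligned. I'll lower gently.

```bash
python3 -m jog '[[[0,0,-0.001,0,0,0,255],[0,0,-0.002,0,0,0,255],[0,0,-0.003,0,0,0,255],[0,0,-0.003,0,0,0,255]]]'
python3 -m jog '[[[0,0,-0.0007,0,0,0,255],[0,0,-0.0014,0,0,0,255],[0,0,-0.002,0,0,0,255],[0,0,-0.002,0,0,0,255]]]'
```

```text
clock: 8.67
eef_pos: [0.5194, 0.1621, 0.1121]
tool_rot: [0.309, 0.951, -0.0, -0.0]
ft_force: [0.1, -0.9, -6.5]
grip_width: 0.0323
clock: 9.0
eef_pos: [0.5194, 0.1622, 0.1101]
tool_rot: [0.309, 0.951, -0.0, -0.0]
ft_force: [-0.2, -0.1, -5.7]
grip_width: 0.0322
```

```bash
python3 -m jog '[[[0,0,-0.0007,0,0,0,255],[0,0,-0.0014,0,0,0,255],[0,0,-0.002,0,0,0,255],[0,0,-0.002,0,0,0,255]]]'
```

```text
clock: 9.33
eef_pos: [0.5194, 0.1622, 0.1081]
tool_rot: [0.309, 0.951, -0.0, -0.0]
ft_force: [-0.1, 0.1, -6.4]
grip_width: 0.0325
```

```bash
python3 -m jog '[[[0,0,-0.0007,0,0,0,255],[0,0,-0.0014,0,0,0,255],[0,0,-0.002,0,0,0,255],[0,0,-0.003,0,0,0,255],[0,0,-0.003,0,0,0,255]]]'
python3 -m jog '[[[0,0,-0.0005,0,0,0,255],[0,0,-0.001,0,0,0,255],[0,0,-0.0015,0,0,0,255],[0,0,-0.0015,0,0,0,255]]]'
```

```text
clock: 9.75
eef_pos: [0.5194, 0.1622, 0.1051]
tool_rot: [0.309, 0.951, -0.0, -0.0]
ft_force: [0.2, -0.1, -6.1]
grip_width: 0.0321
clock: 10.08
eef_pos: [0.5194, 0.1622, 0.1037]
tool_rot: [0.309, 0.951, -0.0, -0.0]
ft_force: [-0.0, -0.4, -5.6]
grip_width: 0.0319
```

```bash
python3 -m jog '[[[0,0,-0.0003,0,0,0,255],[0,0,-0.0006,0,0,0,255],[0,0,-0.0009,0,0,0,255],[0,0,-0.0009,0,0,0,255]]]'
python3 -m jog '[[[0,0,-0.0002,0,0,0,255],[0,0,-0.0004,0,0,0,255],[0,0,-0.0004,0,0,0,255]]]'
```

```text
clock: 10.42
eef_pos: [0.5195, 0.1622, 0.1031]
tool_rot: [0.309, 0.951, 0.0, 0.0]
ft_force: [-0.3, 0.5, -4.5]
grip_width: 0.0322
clock: 10.67
eef_pos: [0.5195, 0.1622, 0.1031]
tool_rot: [0.309, 0.951, 0.0, 0.0]
ft_force: [-2.0, 0.2, -0.2]
grip_width: 0.0323
```

Bearing about 6 N at TCP z 0.103, so the flange is home: it came down 8 mm past key height with no contact. Now turning clockwise.

```bash
python3 -m jog '[[[0,0,0,0,0,-2,255],[0,0,0,0,0,-5,255],[0,0,0,0,0,-8,255],[0,0,0,0,0,-11,255],[0,0,0,0,0,-14,255],[0,0,0,0,0,-17,255],[0,0,0,0,0,-20,255],[0,0,0,0,0,-20,255]]]'
python3 - <<'E'
from h import *
o=bot.get_obs();print(o["ft_torque"],o["ft_force"],o["joint_pos"][5])
E
```

```text
clock: 11.33
eef_pos: [0.5179, 0.1627, 0.103]
tool_rot: [0.47, 0.883, -0.0, -0.001]
ft_force: [-5.3, 0.7, 2.7]
grip_width: 0.0328
[0.11057463 1.17823406 0.07814214] [-5.29322582  0.74519968  2.73710077] 1.2812676553646154
```

```bash
python3 -m jog '[[[0,0,0,0,0,-3,255],[0,0,0,0,0,-6,255],[0,0,0,0,0,-9,255],[0,0,0,0,0,-12,255],[0,0,0,0,0,-15,255],[0,0,0,0,0,-18,255],[0,0,0,0,0,-21,255],[0,0,0,0,0,-24,255]]]'
python3 - <<'E'
from h import *
o=bot.get_obs();print(o["ft_torque"],o["ft_force"],o["joint_pos"][5])
m=bot.camera_model("wrist");a=bot.camera("wrist")
cv2.imwrite("pics/w5.png",cv2.resize(a[150:390,110:430],(800,600),interpolation=cv2.INTER_CUBIC))
E
```

```text
clock: 12.0
eef_pos: [0.5175, 0.1635, 0.1031]
tool_rot: [0.643, 0.766, -0.0, -0.002]
ft_force: [-6.4, 2.4, 4.1]
grip_width: 0.0321
[0.63118687 1.41937836 0.33015971] [-6.35977162  2.43750332  4.09794474] 1.7005699642633296
```

View pics/w5.png

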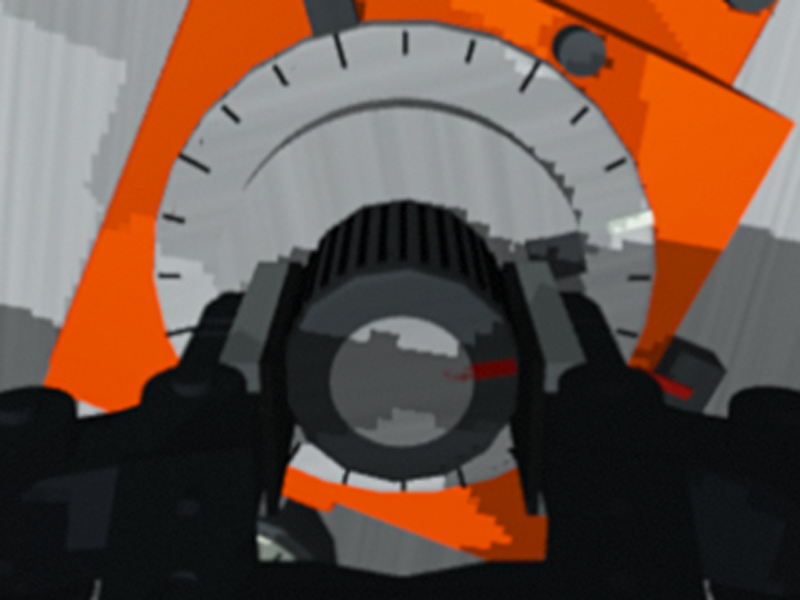

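The seat's white mark at (630,222) follows and the red line hasn't slipped in the grip. Continuing, easing off the side load.

```bash
python3 -m jog '[[[-0.001,0.0005,0,0,0,-3,255],[-0.001,0.0005,0,0,0,-6,255],[-0.001,0.0005,0,0,0,-9,255],[-0.001,0.0005,0,0,0,-12,255],[-0.001,0.0005,0,0,0,-15,255],[-0.001,0.0005,0,0,0,-18,255],[-0.001,0.0005,0,0,0,-21,255],[-0.001,0.0005,0,0,0,-24,255],[-0.001,0.0005,0,0,0,-26,255]]]'
python3 -c "
from h import *
o=bot.get_obs();print(o['ft_torque'],o['ft_force'])"
```

```text
clock: 12.8
eef_pos: [0.5173, 0.164, 0.1031]
tool_rot: [0.799, 0.602, 0.0, -0.002]
ft_force: [-4.8, 3.2, 1.0]
grip_width: 0.0324
[0.51941893 1.04169018 0.4526388 ] [-4.75529055  3.24550922  1.03852297]
```

```bash
python3 -m jog '[[[0,0,0,0,0,-1.5,255],[0,0,0,0,0,-3,255],[0,0,0,0,0,-4.5,255],[0,0,0,0,0,-4.5,255]]]'
python3 -c "
from h import *
o=bot.get_obs();print(o['ft_torque'],o['ft_force'])"
```

```text
clock: 13.13
eef_pos: [0.5174, 0.164, 0.1031]
tool_rot: [0.821, 0.571, 0.0, -0.002]
ft_force: [-5.3, 3.7, 1.7]
grip_width: 0.0322
[0.5064448  1.04006107 0.28001985] [-5.26452946  3.70113783  1.73149811]
```

```bash
python3 -m jog '[[[0,0,0,0,0,-0.8,255],[0,0,0,0,0,-1.6,255],[0,0,0,0,0,-2.4,255]]]'
python3 -c "
from h import *
o=bot.get_obs();print(o['ft_torque'],o['ft_force'])"
```

```text
clock: 13.38
eef_pos: [0.5174, 0.164, 0.1031]
tool_rot: [0.833, 0.553, -0.0, -0.002]
ft_force: [-4.4, 1.7, 2.0]
grip_width: 0.0323
[0.49166638 0.97429929 0.36225393] [-4.40777217  1.65892529  2.0391257 ]
```

```bash
python3 -m jog '[[[0,0,0,0,0,-0.7,255],[0,0,0,0,0,-1.4,255],[0,0,0,0,0,-2,255]]]'
python3 -c "
from h import *
o=bot.get_obs();print(o['ft_torque'],o['ft_force'])"
```

```text
clock: 13.63
eef_pos: [0.5174, 0.1641, 0.1031]
tool_rot: [0.842, 0.539, 0.0, -0.002]
ft_force: [-4.9, 2.9, 2.0]
grip_width: 0.0322
[0.50266329 1.04597571 0.34579312] [-4.88003432  2.91258329  1.95208248]
```

```bash
python3 -m jog '[[[0,0,0,0,0,-0.5,255],[0,0,0,0,0,-1,255],[0,0,0,0,0,-1,255]]]'
python3 -c "
from h import *
o=bot.get_obs();print(o['ft_torque'],o['ft_force'])"
```

```text
clock: 13.88
eef_pos: [0.5174, 0.1641, 0.1031]
tool_rot: [0.847, 0.531, 0.0, -0.002]
ft_force: [-4.6, 2.3, 1.1]
grip_width: 0.0322
[0.5078404  0.95967268 0.31816838] [-4.60726598  2.29942173  1.05178554]
```

```bash
python3 -m jog '[[[0,0,0,0,0,-0.5,255],[0,0,0,0,0,-1,255],[0,0,0,0,0,-1,255]]]'
python3 -c "
from h import *
o=bot.get_obs();print(o['ft_torque'],o['ft_force'],o['tool_rot'])"
```

```text
clock: 14.13
eef_pos: [0.5174, 0.1641, 0.1031]
tool_rot: [0.852, 0.524, 0.0, -0.002]
ft_force: [-4.5, 2.5, 0.9]
grip_width: 0.0319
[0.5605765  1.02100314 0.31307184] [-4.47074841  2.49358861  0.91491985] [ 8.51702000e-01  5.24024008e-01  2.42608041e-05 -1.59455938e-03]
```

```bash
python3 - <<'E'
from h import *
m=bot.camera_model("wrist");np.save("m6.npy",m,allow_pickle=True);a=bot.camera("wrist")
cv2.imwrite("pics/w6.png",cv2.resize(a[210:330,270:430],(800,600),interpolation=cv2.INTER_CUBIC))
E
```

```text
(no output)
```

View pics/w6.png

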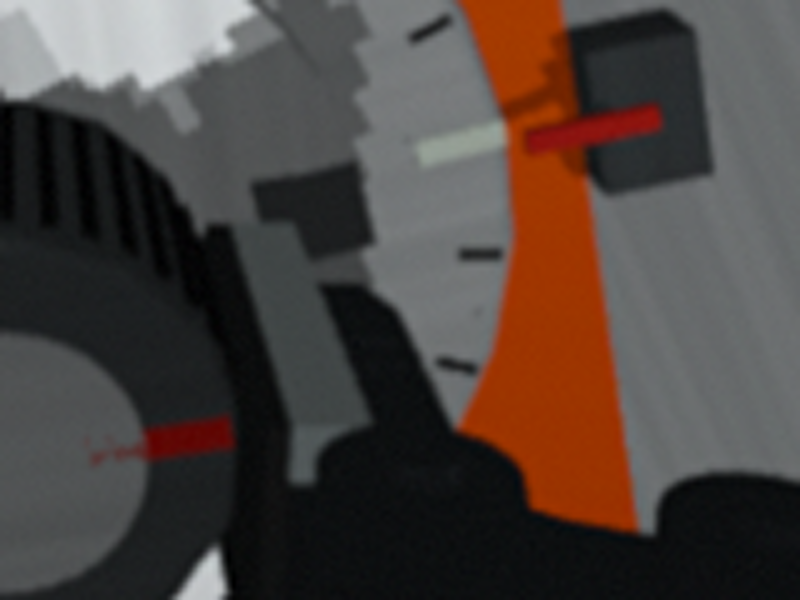

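The seat's white mark at (418,152)–(505,132) is about 1.5° short of the red pointer at (527,142)–(660,117). I'll turn a little further, watching the torque.

```bash
python3 -m jog '[[[0,0,0,0,0,-0.5,255],[0,0,0,0,0,-1,255],[0,0,0,0,0,-1,255]]]'
python3 -c "
from h import *
o=bot.get_obs();print(o['ft_torque'],o['ft_force'],o['tool_rot'])"
```

```text
clock: 14.43
eef_pos: [0.5174, 0.1641, 0.1031]
tool_rot: [0.856, 0.517, -0.0, -0.002]
ft_force: [-4.5, 3.5, 1.9]
grip_width: 0.0322
[0.49804809 1.02545209 0.28407475] [-4.53336189  3.50783741  1.94615782] [ 8.56236348e-01  5.16581732e-01 -5.35241908e-06 -1.62172493e-03]
```

```bash
python3 -m jog '[[[0,0,0,0,0,-0.4,255],[0,0,0,0,0,-0.7,255],[0,0,0,0,0,-0.7,255]]]'
python3 -c "
from h import *
o=bot.get_obs();print(o['ft_torque'],o['ft_force'],o['tool_rot'])"
```

```text
clock: 14.68
eef_pos: [0.5174, 0.1641, 0.1031]
tool_rot: [0.859, 0.511, 0.0, -0.002]
ft_force: [-4.8, 2.7, 1.0]
grip_width: 0.0324
[0.53402788 1.04453782 0.2699722 ] [-4.84158873  2.66637689  1.03990795] [ 8.59349337e-01  5.11386434e-01  2.79457215e-05 -1.62198031e-03]
```

```bash
python3 -m jog '[[[0,0,0,0,0,-0.4,255],[0,0,0,0,0,-0.8,255],[0,0,0,0,0,-0.8,255]]]'
python3 - <<'E'
from h import *
o=bot.get_obs();print(o['ft_torque'],o['ft_force'],o['tool_rot'])
m=bot.camera_model("wrist");np.save("m7.npy",m,allow_pickle=True);a=bot.camera("wrist")
cv2.imwrite("pics/w7.png",cv2.resize(a[210:330,270:430],(800,600),interpolation=cv2.INTER_CUBIC))
E
```

```text
clock: 14.93
eef_pos: [0.5175, 0.1641, 0.1031]
tool_rot: [0.863, 0.505, 0.0, -0.002]
ft_force: [-4.2, 2.7, 1.5]
grip_width: 0.0319
[0.55415015 1.02748992 0.31718667] [-4.24630093  2.70157641  1.51223363] [ 8.62884835e-01  5.05397997e-01  3.52403845e-05 -1.62023360e-03]
```

View pics/w7.png

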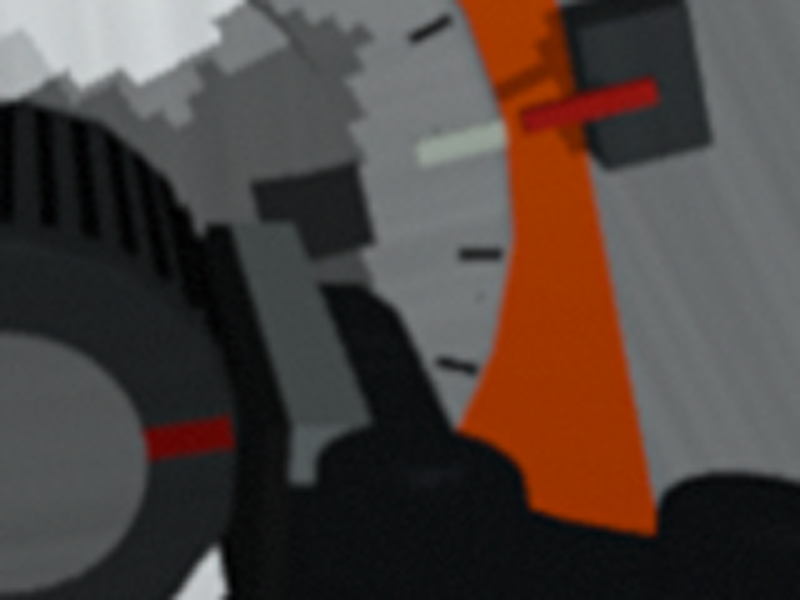

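```bash
python3 - <<'E'
from h import *
m=np.load("m7.npy",allow_pickle=True).item()
P=lambda x,y,z:at("wrist",270+(x+.5)/5-.5,210+(y+.5)/5-.5,z,m)
A=lambda d:np.degrees(np.arctan2(d[1],d[0])).round(2)
c=np.array([.5176,.1641,0])
w1,w2=P(418,152,.08),P(505,132,.08);print("white",A(w2-w1),A(w1-c),A(w2-c),np.hypot(*(w2-c)[:2]))
for z in(.072,.08,.084):
  r1,r2=P(527,122,z),P(655,92,z);print("red",z,A(r2-r1),A(r1-c),A(r2-c),np.hypot(*(r1-c)[:2]))
r1,r2=P(190,438,.12),P(147,441,.12);print("grip line",A(P(232,432,.12)-P(147,445,.12)),A(P(232,432,.12)-c))
E
```

```text
white -15.49 -14.89 -14.99 0.04603568856741483
red 0.072 -15.28 -18.18 -17.61 0.04978702876700316
red 0.08 -15.28 -14.46 -14.62 0.04811683181318687
red 0.084 -15.28 -12.51 -13.04 0.047361572089095576
grip line -19.64 -18.38
```

```bash
python3 -m jog '[[[0,0,0,0,0,-0.4,255],[0,0,0,0,0,-0.7,255],[0,0,0,0,0,-0.7,255]]]'
python3 -c "
from h import *
o=bot.get_obs();print(o['ft_torque'],o['ft_force'],o['tool_rot'])"
```

```text
clock: 15.23
eef_pos: [0.5174, 0.1642, 0.1031]
tool_rot: [0.866, 0.5, 0.0, -0.002]
ft_force: [-4.7, 3.4, 1.3]
grip_width: 0.0321
[0.56895798 1.00989772 0.52026448] [-4.67394405  3.38616001  1.29665775] [ 8.65797937e-01  5.00390973e-01  5.06575232e-05 -1.67442405e-03]
```

```bash
python3 -m jog '[[[0,0,0,0,0,-0.4,255],[0,0,0,0,0,-0.6,255],[0,0,0,0,0,-0.6,255]]]'
python3 -c "
from h import *
o=bot.get_obs();print(o['ft_torque'],o['ft_force'],o['tool_rot'])"
```

```text
clock: 15.48
eef_pos: [0.5174, 0.1643, 0.1031]
tool_rot: [0.868, 0.496, 0.0, -0.002]
ft_force: [-4.4, 1.9, 1.7]
grip_width: 0.032
[0.56422153 1.08750565 0.77698059] [-4.44067677  1.87572328  1.74163815] [ 8.68181631e-01  4.96243729e-01  5.13412599e-05 -1.67789734e-03]
```

The torque rose from 0.32 to 0.78 N m, so the seat is against its stop. I'll back off slightly to relieve it, then release.

```bash
python3 -m jog '[[[-0.0007,0.0005,0,0,0,1,255],[-0.0015,0.0008,0,0,0,2,255],[-0.0015,0.0008,0,0,0,2.8,255],[-0.0015,0.0008,0,0,0,2.8,255]]]'
python3 -c "
from h import *
o=bot.get_obs();print(o['ft_torque'],o['ft_force'],o['tool_rot'])"
```

```text
clock: 15.82
eef_pos: [0.5176, 0.1639, 0.103]
tool_rot: [0.857, 0.516, 0.001, -0.0]
ft_force: [-0.1, 1.5, 1.6]
grip_width: 0.0324
[0.43303786 0.35294685 0.0489642 ] [-0.07853462  1.50552645  1.61439656] [ 8.56566787e-01  5.16035332e-01  9.21297243e-04 -1.65583380e-04]
```

```bash
python3 -m jog '[[[0,0,0,0,0,0,200],[0,0,0,0,0,0,150],[0,0,0,0,0,0,100],[0,0,0,0,0,0,50],[0,0,0,0,0,0,0],[0,0,0,0,0,0,0],[0,0,0,0,0,0,0],[0,0,0,0,0,0,0]]]'
```

```text
clock: 16.48
eef_pos: [0.5171, 0.1634, 0.1025]
tool_rot: [0.857, 0.516, -0.0, 0.0]
ft_force: [-0.1, 0.4, 0.3]
grip_width: 0.0857
```

```bash
python3 -m jog '[[[0,0,0.005,0,0,0,0],[0,0,0.015,0,0,0,0],[0,0,0.03,0,0,0,0],[0,0,0.05,0,0,0,0],[0,0,0.08,0,0,0,0],[0,0,0.11,0,0,0,0],[0,0,0.14,0,0,0,0],[0,-0.02,0.145,0,0,0,0],[0,-0.03,0.145,0,0,0,0],[0,-0.03,0.145,0,0,0,0]]]'
python3 -m jog '[[[0,0,0,0,0,0,0],[0,0,0,0,0,0,0]]]'
python3 - <<'E'
from h import *
m=bot.camera_model("wrist");np.save("m8.npy",m,allow_pickle=True);a=bot.camera("wrist")
u,v=pix("wrist",[.5176,.164,.09],m).astype(int);x=max(0,min(u-80,400));y=max(0,min(v-60,300));print(x,y)
cv2.imwrite("pics/fin.png",cv2.resize(a[y:y+120,x:x+160],(800,600),interpolation=cv2.INTER_CUBIC))
E
```

```text
clock: 17.32
eef_pos: [0.5171, 0.1319, 0.2485]
tool_rot: [0.857, 0.515, 0.001, 0.0]
ft_force: [-0.5, 0.3, 0.3]
grip_width: 0.0851
clock: 17.48
eef_pos: [0.5162, 0.1335, 0.2463]
tool_rot: [0.857, 0.516, -0.001, -0.001]
ft_force: [0.7, -0.3, 0.1]
grip_width: 0.0853
173 99
```

View pics/fin.png

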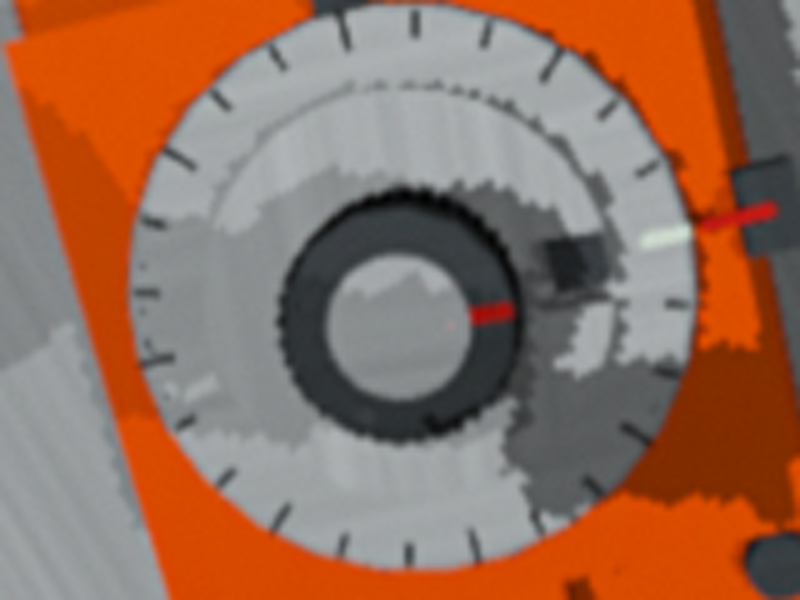

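The final view shows the seat's white mark (642,243)–(690,232) in line with the red pointer (705,226)–(777,210). The key stands in the notch and the grip line is about 4° past it, within notch play. The gripper is clear, so I'm handing in.

```bash
python3 -c "
from workcell import bot
print(bot.job_done())"
```

```text
the job is handed in; nothing more can be done
None
```

The master is seated in the jig and turned to the zero stop, and the gripper is released and clear. I handed the job in at about 17.5 s; no verdict is reported.

- **Seating:** I aligned the notch to the key before lowering. The flange went past key height with no contact and landed at the expected height with about 6 N.
- **Turning to zero:** Turning clockwise took about 0.3 N m, matching the seat's friction. It rose to 0.78 N m at the stop, and I then backed off about 3° before letting go.
- **Last checks:** The final picture shows the seat's mark in line with the red pointer and the key standing in the notch. The notch reads about 4° clockwise of zero, roughly 2 mm at 30 mm, inside the 4.5 mm limit. The different readings of that angle scattered by 1–2°.
- **Camera disagreement:** The three cameras put the jig's axis 4–6 mm apart. The bore settled it, agreeing with the wrist camera to about 1 mm.
- **Not checked:** I did not re-measure the bystanders at the end, but the arm never went near them.

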